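# Build the pigment sieve stack on its receiver pan

### The job

Get the brass sieve set ready for sifting pigment: on the receiver pan, where it stands on the grinding slab, put the fine sieve, then the medium, then the coarse one, and last the knobbed lid, one piece at a time from the bottom up. Lower each piece without dropping it until its skirt is fully home and level in the rim below. Leave the pan where it is, and do not disturb the small glass and the jars around.

Things in the scene. Friction and masses are not known exactly. Their poses are not given: they have to be found in the camera images.
- receiver_pan: Receiver pan of the sieve set: round brass pan with a smooth solid floor and no mesh, 60 mm outside (62 over the bead), 55 inside, 24 high, 0.3 kg, loose on the stone grinding slab (slab top 16 mm above the table). Origin: centre of its underside, z up its axis. When home in it, the fine sieve's origin is 16 mm above the pan's.
- sieve_fine: Fine sieve, closest mesh (like dark grey cloth): round brass frame 60 mm outside (62 over beads), 24 high; grip it round the frame from above. Origin: centre of its underside, z up its axis. 8 mm up is a shoulder; below it a skirt 52 wide, tapered to 45 at the foot, drops into the rim below (55 inside) until the shoulder rests on it. The medium sieve's origin comes 16 mm above this one's.
- sieve_medium: Medium sieve: round brass frame like the fine sieve's (60 mm outside, same shoulder, skirt and rim), but 29 mm high, dark mesh wires 6 mm apart; grip it round the frame from above. Origin: centre of its underside, z up its axis. When home, the coarse sieve's origin is 21 mm above this one's.
- sieve_coarse: Coarse sieve: round brass frame like the fine sieve's (60 mm outside, same shoulder, skirt and rim), but 34 mm high, dark mesh wires 13 mm apart so that one sees through; grip it round the frame from above. Origin: centre of its underside, z up its axis. When home, the lid's origin is 26 mm above this one's.
- sieve_lid: Lid of the sieve set: brass disc 60 mm wide with the same 8 mm skirt below and a turned knob on top, 38 mm high over all; the knob's head is 22 mm wide from 21 to 35 mm above the underside: grip it there from above. Origin: centre of its underside, z up its axis. 
- glass_cup: Small open drinking glass with dried paint in it, 63 mm wide, 40 mm high, standing among the sieves; not part of the set, leave it. Origin: centre of its underside.
- wide_jar: Low wide glass jar with a speckled grey screw lid and yellow contents, 75 mm wide, 47 mm high, on the table behind the slab to the right; leave it. Origin: centre of its underside.
- small_jar: Small glass jar with a black lid, 41 mm wide, 50 mm high, on the table close to the left edge of the slab; leave it. Origin: centre of its underside.
- ochre_jar: Open glass jar of ochre pigment, 57 mm wide, 88 mm high, on the table to the right of the slab; leave it. Origin: centre of its underside.
- the_arm_lamp: Work lamp behind the slab, fixed, an obstacle only. Origin on the table under its elbow. From there a lower arm runs level to a small base 0.24 m to the right (-y), 60 to 122 mm above the table, no nearer the robot than 25 mm before the origin in x; an upper arm rises to the left to a blue-grey head 0.25 to 0.32 m above the table, 0.03 to 0.27 m left of the origin.

How it is judged:
By the outcome, as a careful person would: the job done as asked, in the order asked, and still so for the second after the job is handed in, with the robot touching nothing.
It also fails if it takes over 120 s, if anything falls off the work surface, if the arm or the gripper's body presses on something with over 40 N, if the wrist force passes 120 N, or if a joint passes its speed limit or range.

### The arm

A 6-joint arm with a two-finger parallel gripper is mounted at the origin on a cart in front of the work surface, level with it; the furniture and walls round the work are solid. World frame = base frame: x ahead of the robot, y to its left, z up, the work surface at z = 0. Lengths are in m, angles in degrees, forces in N, time in s.
With the tool pointing down it reaches from about 0.25 to 0.725 m from the base axis. Payload 9.7 kg.
Tool frame: the origin (TCP) lies midway between the tips of the shut fingers; the grasp point (between the pads) lies 19 mm behind it (bot.hold_point_z is the distance from the TCP to the grasp point, in m); z points along the fingers, y is the line along which they close (so a half turn about z gives the same grasp; the last joint's range is limited). The gripper opens to 85 mm and grips with 20 to 120 N. Pads are 22 mm wide; open, the fingers measure 114 mm over their backs; the gripper's body (76 mm by 85 mm) begins 54 mm behind the grasp point. The pads swing forward as they close: fully open they stand 13 mm farther back than shut.
Start: joints at [73.052, 4.979, 10.078, 95.1, 0, 90], TCP at [0.16, 0.526, 0.196] pointing down, gripper open.
Joint ranges: [-179.16, 179.16], [-48.56, 103.87], [-65.8, 70.77], [-126.05, 130.52], [-82.76, 87.17], [-180, 180]. Speed limits (degrees/s): [127.2, 127.2, 147.25, 180, 180, 180].

### API

Orientations are given as [roll, pitch, yaw] about the fixed x, y, z axes, in that order (R = Rz(yaw) Ry(pitch) Rx(roll)).
In Python, from workcell import bot gives the robot as it stands.
- The arm moves only by the tool play_rows, never from a script. Its argument "steps" is a list that holds one entry, the list of rows, each a list of 4 numbers: the shift along the tool's x, y, z in m, then the turn about the tool's z in rad. In form: [[[tx, ty, tz, yaw], ...]]. A call has exactly 5 rows; each row shifts and turns the commanded pose from where the row before left it, along the tool's axes as they then stand; what a row does not reach is not made up. A row lasts 1/12 s, in which the tool goes at most 41.7 mm and 7.16 degrees, less where a joint would pass 70% of its speed; a pose out of reach is approached as far as the arm can. A call is refused whole if a number of a shift passes 0.0417 or a number of a turn 0.125, either way. A call with a gripper value outside its range is refused whole. "gripper" is the finger opening in m, from 0 to 0.0854, set as the call begins (left out, the last holds). The fingers move at their own pace and stop on an object; "squeeze" is the grip in N (left out, the last holds). Time passes only in rows, so rows that do not move let the fingers close, or fill a call up. It gives the time, the measured TCP pose, the force, the opening and the grip force at its end, in the units of the state.
- bot.get_obs(): the state, without advancing time (a new reading comes with each control period).
- bot.camera(name): name is "scene" or "side" or "wrist"; returns a dict with "img" (384x512x3 uint8, blue, green, red), "vfov" (degrees; the focal length in pixels is half the picture's height over the tangent of half this angle, whatever the lens; pixels are square), "cx", "cy" (the principal point, pixels), "xyz" and "attitude" of the camera in the world. Camera axes: x right, y down, z forward; pixel columns grow to the right and rows downward; lengths in m; the calibration is good to about 2 mm. A picture is of the moment at which its call begins. There is no depth.
- bot.job_done(): hands the job in; it is judged then, once.
The state is a dict: "time": time; "q": joint angles; "qd": joint speeds; "joint_efforts": joint torques, N m; "ee_pos": TCP position; "tcp_rot": TCP orientation; "wrist_force": force on the tool from outside, world axes, zero at the start; "torque": the same for the moment, N m; "opening": finger opening in m; "grasp_force": force on a finger pad.
Only numpy, scipy, OpenCV 4.12 (cv2) and the standard library are available. Lean on these libraries where they do the work, as an engineer would, in place of code of your own. Each camera call takes 0.05 s, during which the arm holds its last target. There are 200 camera calls.

## Working session

There is one attempt and no reset: what is moved stays moved. The work goes in short steps, Python scripts to look and compute and a tool call to move; the robot and the scene stay as the last step left them, time stands still between calls to the robot, and variables do not carry over. Pictures are saved under pics/ and viewed, at most 17 in all, crops included, and the job is handed in when it is done.

Besides the shell and the picture viewer there is one more tool, called as name(argument=value, ...), one argument or row to a line, values as JSON. play_rows: Moves the arm, as the interface text tells. Its arguments: {"type":"object","properties":{"steps":{"type":"array","items":{"type":"array","items":{"type":"array","items":{"type":"number"}}}},"gripper":{"type":"number"},"squeeze":{"type":"number"}},"required":["steps"]}

```bash
mkdir -p pics; cat > h.py <<'E'
import numpy as np,cv2
from scipy.spatial.transform import Rotation as R
from workcell import bot
def cam(n):
    c=bot.camera(n); c['f']=192/np.tan(np.radians(c['vfov']/2)); c['R']=R.from_euler('xyz',c['attitude'],degrees=True).as_matrix(); return c
def cast(c,u,v,z):
    d=c['R']@np.array([(u-c['cx'])/c['f'],(v-c['cy'])/c['f'],1]); p=np.array(c['xyz']); return p+d*(z-p[2])/d[2]
def proj(c,P):
    q=c['R'].T@(np.array(P)-c['xyz']); return q[:2]/q[2]*c['f']+[c['cx'],c['cy']]
E
python3 - <<'E'
from h import *
o=bot.get_obs();print({k:np.round(o[k],3) for k in('ee_pos','tcp_rot','opening','time')},bot.hold_point_z)
for n in('scene','side','wrist'):
    c=cam(n);print(n,c['xyz'],c['attitude'],c['vfov'],c['cx'],c['cy']);cv2.imwrite(f'pics/{n}0.png',c['img'])
a=[cv2.imread(f'pics/{n}0.png') for n in('scene','side')]
cv2.imwrite('pics/s0b.png',cv2.resize(a[0],(800,600)));cv2.imwrite('pics/d0b.png',cv2.resize(a[1],(800,600)))
E
```

```text
{'ee_pos': array([0.16 , 0.526, 0.195]), 'tcp_rot': array([-179.92 ,   -0.   ,  163.052]), 'opening': np.float64(0.085), 'time': np.float64(0.0)} 0.0187
scene [ 0.15163759 -0.82488218  0.45714879] [-115.4480539     0.62507063  -25.17974943] 43.163597821957985 258.335345302545 188.80473112770133
side [ 0.50271139 -0.93360957  0.4843647 ] [-1.16719764e+02 -5.71133916e-03 -1.31925535e-01] 44.69191792577 258.2075068452015 199.4931773182254
wrist [0.08857966 0.54842762 0.37303116] [1.62720983e+02 2.84638344e-02 7.30620181e+01] 66.36486399008066 258.0744750492035 187.47845422054124
```

View pics/s0b.png

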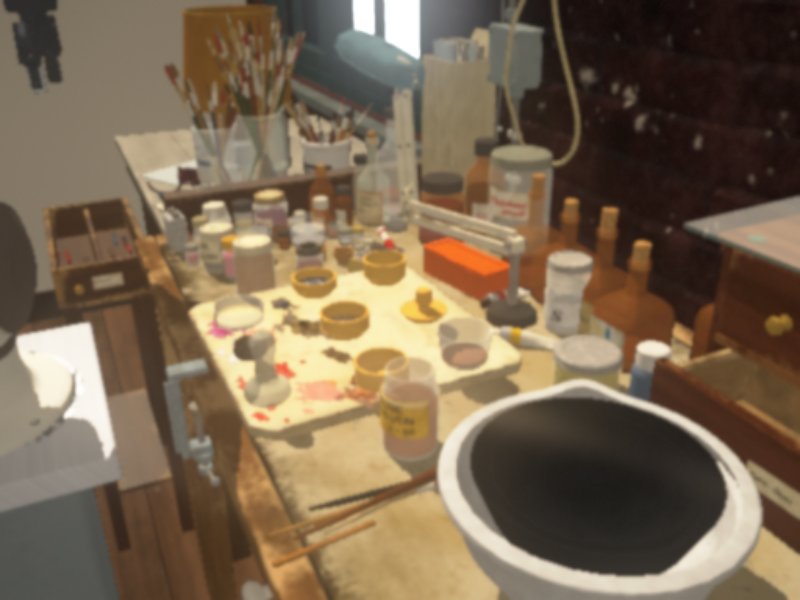

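View pics/d0b.png

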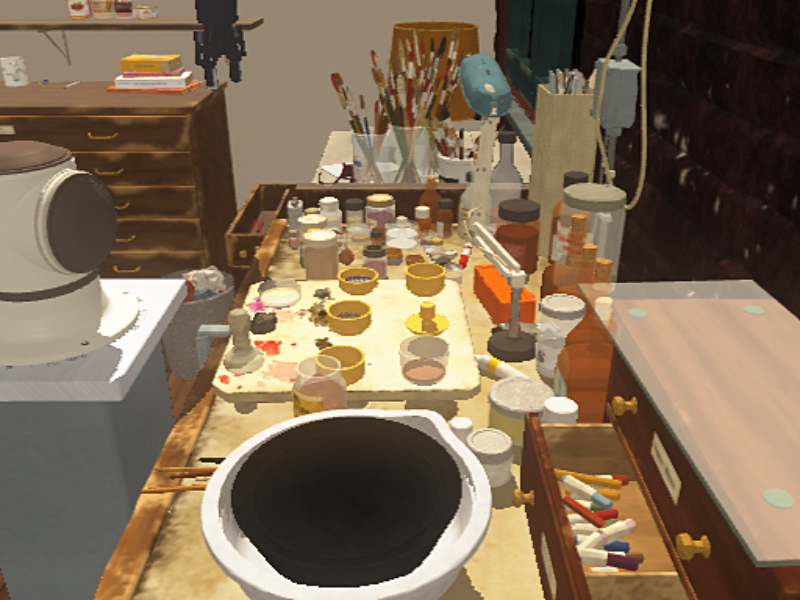

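View pics/wrist0.png

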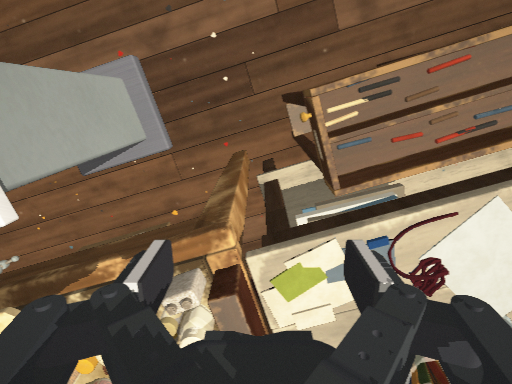

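The side view shows four brass rings at about (358,280), (425,278), (349,316) and (341,363) in the 800 px picture, the lid at (428,322) and the glass at (424,360). The scene view agrees. The wrist camera faces off the bench.

```bash
cat >> h.py <<'E'
def brass(img,lo=(12,130,90),hi=(30,255,255)):
    return cv2.inRange(cv2.cvtColor(img,cv2.COLOR_BGR2HSV),lo,hi)
E
python3 - <<'E'
from h import *
for n in('side','scene'):
    c=cam(n);m=brass(c['img']);k=cv2.connectedComponentsWithStats(m)
    for s,ce in zip(k[2][1:],k[1+2][1:]):
        if s[4]>80 and 160<s[1]<260 and 120<s[0]<320:
            u=s[0]+s[2]/2; print(n,s, 'bbox-centre z30',np.round(cast(c,u,s[1]+s[3]/2,.030),3),'width mm',np.round(1e3*np.linalg.norm(cast(c,s[0],ce[1],.03)-cast(c,s[0]+s[2],ce[1],.03))))
E
```

```text
side [305 169  22  25 236] bbox-centre z30 [0.64  0.062 0.03 ] width mm 52.0
side [215 171  28  18 338] bbox-centre z30 [0.436 0.071 0.03 ] width mm 66.0
side [197 192  41  23 596] bbox-centre z30 [ 0.418 -0.05   0.03 ] width mm 88.0
side [259 193  29  22 387] bbox-centre z30 [ 0.537 -0.052  0.03 ] width mm 61.0
side [202 216  32  31 466] bbox-centre z30 [ 0.428 -0.166  0.03 ] width mm 61.0
side [186 248  21  19 216] bbox-centre z30 [ 0.397 -0.255  0.03 ] width mm 36.0
scene [185 171  30  19 390] bbox-centre z30 [0.436 0.082 0.03 ] width mm 64.0
scene [256 184  30  23 416] bbox-centre z30 [ 0.539 -0.05   0.03 ] width mm 59.0
scene [187 193  49  24 676] bbox-centre z30 [ 0.418 -0.036  0.03 ] width mm 94.0
scene [218 223  41  34 675] bbox-centre z30 [ 0.414 -0.177  0.03 ] width mm 69.0
scene [243 254  32  28 641] bbox-centre z30 [ 0.411 -0.265  0.03 ] width mm 49.0
```

```bash
python3 - <<'E'
from h import *
c=cam('side');S=.64
for u,v,z in((470,212,.122),(515,350,.0),(460,80,.285),(512,100,.285),(487,205,.09)): print(u,v,np.round(cast(c,u*S,v*S,z),3))
E
```

```text
470 212 [0.606 0.122 0.122]
515 350 [ 0.654 -0.086  0.   ]
460 80 [0.599 0.31  0.285]
512 100 [0.661 0.137 0.285]
487 205 [0.647 0.252 0.09 ]
```

play_rows(
  steps=[
    [[0, 0, -0.02, -0.0592], [0, 0, -0.02, -0.0592], [0, 0, -0.02, -0.0592], [0, 0, -0.02, -0.0592], [0, 0, -0.02, -0.0592]],
  ],
)

```text
time: 0.72
ee_pos: [0.1603, 0.526, 0.2966]
tcp_rot: [180.0, -0.0, -179.8]
wrist_force: [-0.3, 0.1, -0.3]
opening: 0.0856
grasp_force: 0.0
```

play_rows(
  steps=[
    [[-0.0155, -0.0278, 0, 0], [-0.0155, -0.0278, 0, 0], [-0.0155, -0.0278, 0, 0], [-0.0155, -0.0278, 0, 0], [-0.0155, -0.0278, 0, 0]],
  ],
)

```text
time: 1.13
ee_pos: [0.2382, 0.3858, 0.2956]
tcp_rot: [180.0, 0.0, -180.0]
wrist_force: [0.4, 0.4, 0.4]
opening: 0.0853
grasp_force: 0.0
```

play_rows(
  steps=[
    [[-0.0155, -0.0278, 0, 0], [-0.0155, -0.0278, 0, 0], [-0.0155, -0.0278, 0, 0], [-0.0155, -0.0278, 0, 0], [-0.0155, -0.0278, 0, 0]],
  ],
)

```text
time: 1.55
ee_pos: [0.3157, 0.2467, 0.2958]
tcp_rot: [180.0, 0.0, -180.0]
wrist_force: [0.8, -0.4, -0.0]
opening: 0.0855
grasp_force: 0.0
```

play_rows(
  steps=[
    [[-0.0155, -0.0278, 0, 0], [-0.0155, -0.0278, 0, 0], [-0.0155, -0.0278, 0, 0], [-0.0155, -0.0278, 0, 0], [-0.0155, -0.0278, 0, 0]],
  ],
)

```text
time: 1.97
ee_pos: [0.3933, 0.1076, 0.2959]
tcp_rot: [180.0, 0.0, -180.0]
wrist_force: [0.4, 1.2, -1.1]
opening: 0.0854
grasp_force: 0.0
```

play_rows(
  steps=[
    [[-0.0155, -0.0278, 0, 0], [-0.0155, -0.0278, 0, 0], [-0.0155, -0.0278, 0, 0], [-0.0155, -0.0278, 0, 0], [-0.0155, -0.0278, 0, 0]],
  ],
)

```text
time: 2.38
ee_pos: [0.4709, -0.0315, 0.2958]
tcp_rot: [180.0, 0.0, 180.0]
wrist_force: [0.4, 0.6, 0.2]
opening: 0.0849
grasp_force: 0.0
```

```bash
python3 - <<'E'
from h import *
c=cam('wrist');cv2.imwrite('pics/w1.png',c['img']);print(bot.get_obs()['ee_pos'],bot.get_obs()['time'])
for p in((.437,.075,.03),(.54,.075,.03),(.43,-.04,.03),(.425,-.17,.03),(.537,-.05,.03)): print(p,proj(c,p).round())
E
```

```text
[ 0.47293776 -0.03499437  0.29451764] 2.4333
(0.437, 0.075, 0.03) [329. 125.]
(0.54, 0.075, 0.03) [325. 191.]
(0.43, -0.04, 0.03) [252. 120.]
(0.425, -0.17, 0.03) [164. 117.]
(0.537, -0.05, 0.03) [246. 189.]
```

View pics/w1.png

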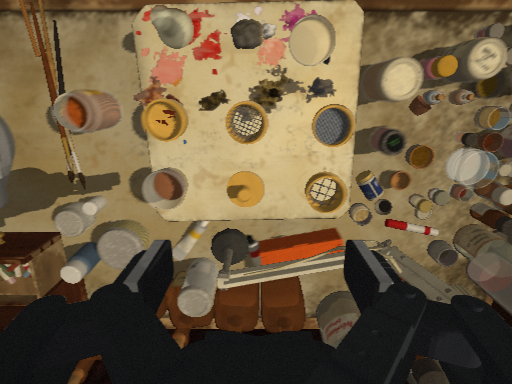

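The wrist view from above settles which piece is which: the fine sieve at (333,125), medium at (246,121), coarse at (326,191), lid at (245,187), pan with a solid floor at (164,119), and the glass at (165,187).

```bash
cat >> h.py <<'E'
def ring(c,P,ztop,r=.045,lo=(12,110,70)):
    """centre of the outer rim circle: brass hull near P, fit ellipse, cast at rim height"""
    m=brass(c['img'],lo); u,v=proj(c,P); s=np.linalg.norm(proj(c,np.add(P,[0,r,0]))-(u,v))
    k=np.zeros_like(m);cv2.circle(k,(int(u),int(v)),int(s),255,-1);m=cv2.morphologyEx(m&k,cv2.MORPH_OPEN,np.ones((3,3)))
    L=cv2.connectedComponentsWithStats(m); i=1+np.argmax(L[2][1:,4]); m=(L[1]==i).astype(np.uint8)
    h=cv2.convexHull(cv2.findContours(m,0,cv2.CHAIN_APPROX_NONE)[0][0])
    W=np.array([cast(c,*p,ztop) for p in h[:,0,:].astype(float)])[:,:2].astype(np.float32)
    e=cv2.minEnclosingCircle(W); f=cv2.fitEllipse(W*1000)
    return np.round(e[0],4),round(2e3*e[1],1),np.round(f[0],1),np.round(f[1],1)
E
python3 - <<'E'
from h import *
c=cam('wrist')
for n,u,v,z in(('fine',333,125,.04),('med',246,121,.045),('coarse',326,191,.05),('pan',164,119,.04),('lid',245,187,.028)): print(n,*ring(c,cast(c,u,v,z),z))
print('glass',cast(c,165,187,.04))
E
```

```text
fine [0.4381 0.0838] 61.9 [437.2  81.8] [57.7 62.4]
med [ 0.4285 -0.0445] 69.8 [430.5 -46. ] [60.8 67.3]
coarse [0.5351 0.0728] 69.1 [535.9  71.8] [62.4 68.9]
pan [ 0.4227 -0.1661] 72.8 [ 423.3 -165.9] [67.9 72.3]
lid [ 0.5358 -0.0517] 64.5 [537.  -51.1] [61.1 62.3]
glass [ 0.53149604 -0.17860395  0.04      ]
```

play_rows(
  steps=[
    [[0.0066, 0.0225, 0.034, 0], [0.0066, 0.0225, 0.034, 0], [0.0066, 0.0225, 0.034, 0], [0.0066, 0.0225, 0.034, 0], [0.0066, 0.0225, 0.034, 0]],
  ],
)

```text
time: 2.9
ee_pos: [0.4365, 0.084, 0.1242]
tcp_rot: [180.0, 0.0, -180.0]
wrist_force: [0.6, -0.3, -0.4]
opening: 0.0851
grasp_force: 0.0
```

play_rows(
  steps=[
    [[0, 0, 0, 0], [0, 0, 0, 0], [0, 0, 0, 0], [0, 0, 0, 0], [0, 0, 0, 0]],
  ],
)

```text
time: 3.32
ee_pos: [0.4386, 0.0823, 0.1275]
tcp_rot: [180.0, 0.2, 180.0]
wrist_force: [-0.6, 0.3, 0.1]
opening: 0.0851
grasp_force: 0.0
```

```bash
python3 - <<'E'
from h import *
c=cam('wrist');cv2.imwrite('pics/w2.png',c['img']);print(bot.get_obs()['ee_pos'])
print(ring(c,(.437,.082,.04),.04))
E
```

```text
[0.43845024 0.08225729 0.12716954]
(array([0.4366, 0.0825]), 67.6, array([436.5,  80.8]), array([62.1, 66. ]))
```

View pics/w2.png

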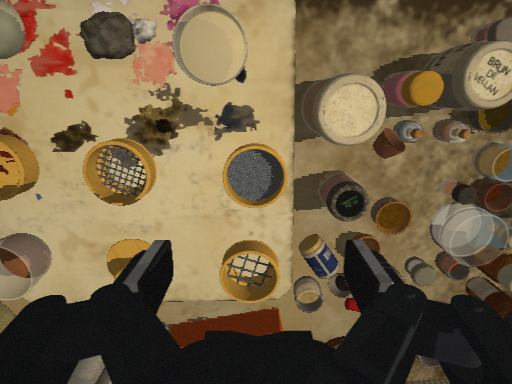

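The fine sieve is at (253,175) in the wrist view, right on target. The black-lidded small jar is at (346,195), so I'll check how much room the left finger has.

```bash
python3 - <<'E'
from h import *
c=cam('wrist')
print(cast(c,348,201,.05),cast(c,327,195,.05),cast(c,323,180,.0),cast(c,321,183,.025))
h=cv2.cvtColor(c['img'],cv2.COLOR_BGR2HSV)
E
```

```text
[0.45621337 0.16577481 0.05      ] [0.45033688 0.14596242 0.05      ] [0.45033445 0.15288371 0.        ] [0.44627784 0.14533125 0.025     ]
```

play_rows(
  steps=[
    [[0.0002, -0.0003, 0.014, 0], [0.0002, -0.0003, 0.014, 0], [0, -0.0003, 0.013, 0], [0, -0.0003, 0.013, 0], [0, 0, 0.01, 0]],
  ],
  gripper=0.078,
)

```text
time: 3.83
ee_pos: [0.4372, 0.0811, 0.0612]
tcp_rot: [180.0, 0.0, 180.0]
wrist_force: [-0.1, 0.0, -0.4]
opening: 0.0784
grasp_force: 0.0
```

play_rows(
  steps=[
    [[0, 0, 0.012, 0], [0, 0, 0.012, 0], [0, 0, 0.01, 0], [0, 0, 0.0065, 0], [0, 0, 0.003, 0]],
  ],
)

```text
time: 4.25
ee_pos: [0.4365, 0.0814, 0.017]
tcp_rot: [-180.0, -0.1, -180.0]
wrist_force: [-0.1, -0.3, 0.3]
opening: 0.0781
grasp_force: 0.0
```

play_rows(
  steps=[
    [[0, 0, 0, 0], [0, 0, 0, 0], [0, 0, 0, 0], [0, 0, 0, 0], [0, 0, 0, 0]],
  ],
  gripper=0.05,
  squeeze=30,
)

```text
time: 4.67
ee_pos: [0.4373, 0.0815, 0.0186]
tcp_rot: [180.0, 0.0, -180.0]
wrist_force: [-0.1, -0.9, 0.6]
opening: 0.0499
grasp_force: 0.0
```

play_rows(
  steps=[
    [[0, 0, 0, 0], [0, 0, 0, 0], [0, 0, 0, 0], [0, 0, 0, 0], [0, 0, 0, 0]],
  ],
)

```text
time: 5.08
ee_pos: [0.437, 0.0815, 0.0182]
tcp_rot: [-180.0, -0.0, -180.0]
wrist_force: [-0.0, 0.7, 1.0]
opening: 0.0502
grasp_force: 0.0
```

```bash
python3 - <<'E'
from h import *
o=bot.get_obs();print({k:np.round(o[k],4) for k in('ee_pos','opening','grasp_force','wrist_force')})
c=cam('wrist');a=c['img'];cv2.imwrite('pics/w3.png',a)
s=cam('side');cv2.imwrite('pics/d3.png',cv2.resize(s['img'][150:260,150:350],(800,440),interpolation=cv2.INTER_CUBIC))
E
```

```text
{'ee_pos': array([0.437 , 0.0815, 0.0182]), 'opening': np.float64(0.0502), 'grasp_force': np.float64(0.0), 'wrist_force': array([-3.0000e-04,  6.5870e-01,  1.0437e+00])}
```

View pics/d3.png

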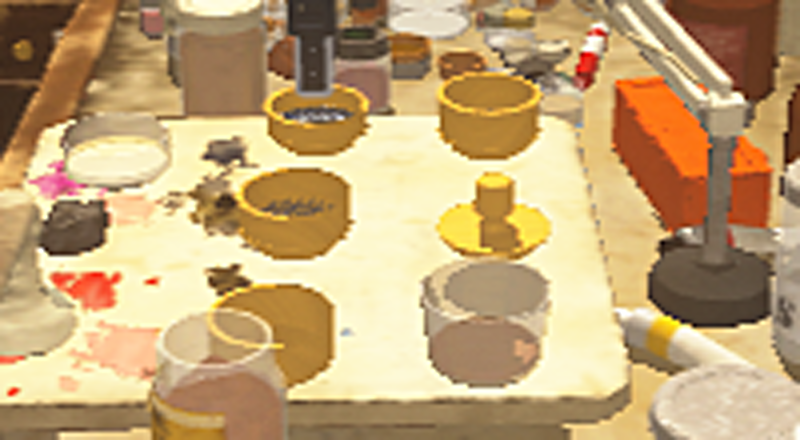

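The fingers closed with no resistance (opening 50 mm, no grip force). The tip shows at about (314,95) in the crop, above the rim, so the pads stand farther back than I assumed. I'll work out the tip height from this picture.

```bash
python3 - <<'E'
from h import *
s=cam('side')
for y in(.0565,.0415):
  for z in(.02,.03,.035,.04,.045,.05): print(y,z,((proj(s,(.437,y,z))-[150,150])*4).round(1))
print(((proj(s,(.437,.0505,.04))-[150,150])*4).round(1), 'near rim', ((proj(s,(.437,.1125,.04))-[150,150])*4).round(1))
c=cam('wrist');print(ring(c,(.437,.082,.04),.04))
E
```

```text
0.0565 0.02 [316.5 146.1]
0.0565 0.03 [316.1 130.6]
0.0565 0.035 [315.8 122.7]
0.0565 0.04 [315.6 114.9]
0.0565 0.045 [315.3 107. ]
0.0565 0.05 [315.1  99.1]
0.0415 0.02 [315.2 157.1]
0.0415 0.03 [314.7 141.5]
0.0415 0.035 [314.4 133.6]
0.0415 0.04 [314.2 125.6]
0.0415 0.045 [313.9 117.7]
0.0415 0.05 [313.7 109.7]
[315.  119.2] near rim [320.5  77.1]
(array([0.4347, 0.0806]), 65.1, array([435. ,  79.8]), array([60.9, 64.6]))
```

View pics/w3.png

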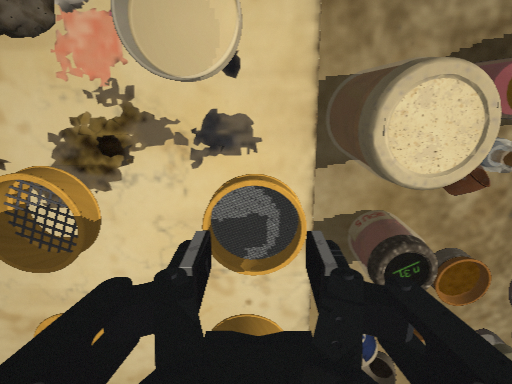

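The wrist view shows the pad tips at about (208,240) and (310,240), well above the fine sieve's rim. I'll check the tip height against the start picture, where the gripper stands against a plain background.

```bash
python3 - <<'E'
from h import *
s=cam('side');a=cv2.imread('pics/side0.png');g=a[20:75,115:165]
for d in(0,.013,.03,.04,.05,.06): print(d,proj(s,(.16,.526,.195+d)).round(1))
m=g.max(2)<90
print([ (20+i,int(r.sum()),int(115+np.argmax(r)),int(164-np.argmax(r[::-1]))) for i,r in enumerate(m)][15:45])
E
```

```text
0 [145.4  69.9]
0.013 [144.9  65.6]
0.03 [144.3  59.9]
0.04 [144.   56.5]
0.05 [143.6  53.1]
0.06 [143.2  49.7]
[(35, 27, 125, 157), (36, 24, 125, 153), (37, 19, 125, 154), (38, 21, 125, 154), (39, 19, 125, 152), (40, 20, 125, 152), (41, 19, 126, 152), (42, 14, 129, 152), (43, 14, 130, 152), (44, 12, 131, 152), (45, 12, 131, 153), (46, 12, 131, 153), (47, 12, 131, 153), (48, 12, 131, 153), (49, 13, 131, 153), (50, 12, 131, 153), (51, 12, 132, 153), (52, 9, 132, 152), (53, 6, 132, 144), (54, 6, 132, 139), (55, 6, 122, 142), (56, 4, 132, 141), (57, 7, 135, 142), (58, 7, 121, 142), (59, 7, 135, 142), (60, 8, 134, 143), (61, 10, 133, 143), (62, 12, 132, 143), (63, 13, 131, 143), (64, 15, 129, 143)]
```

Both pictures agree: the open fingertips stand about 45 mm behind the TCP, and about 38 mm behind at this opening. I'll open, go down 30 mm and grip again.

play_rows(
  steps=[
    [[0, 0, 0, 0], [0, 0, 0, 0], [0, 0, 0, 0], [0, 0, 0, 0], [0, 0, 0, 0]],
  ],
  gripper=0.078,
)

```text
time: 5.75
ee_pos: [0.437, 0.0815, 0.0182]
tcp_rot: [-180.0, 0.0, -180.0]
wrist_force: [0.0, 0.5, 0.3]
opening: 0.078
grasp_force: 0.0
```

play_rows(
  steps=[
    [[0, 0, 0.006, 0], [0, 0, 0.006, 0], [0, 0, 0.005, 0], [0, 0, 0.003, 0], [0, 0, 0, 0]],
  ],
)

```text
time: 6.17
ee_pos: [0.4363, 0.0813, -0.0029]
tcp_rot: [-180.0, -0.1, -180.0]
wrist_force: [-0.2, -0.2, -0.7]
opening: 0.0777
grasp_force: 0.0
```

```bash
python3 - <<'E'
from h import *
o=bot.get_obs();print({k:np.round(o[k],4) for k in('ee_pos','opening','grasp_force','wrist_force')})
s=cam('side');cv2.imwrite('pics/d4.png',cv2.resize(s['img'][150:260,150:350],(800,440),interpolation=cv2.INTER_CUBIC))
E
```

```text
{'ee_pos': array([ 0.4363,  0.0813, -0.0029]), 'opening': np.float64(0.0777), 'grasp_force': np.float64(0.0), 'wrist_force': array([-0.1877, -0.2233, -0.7319])}
```

View pics/d4.png

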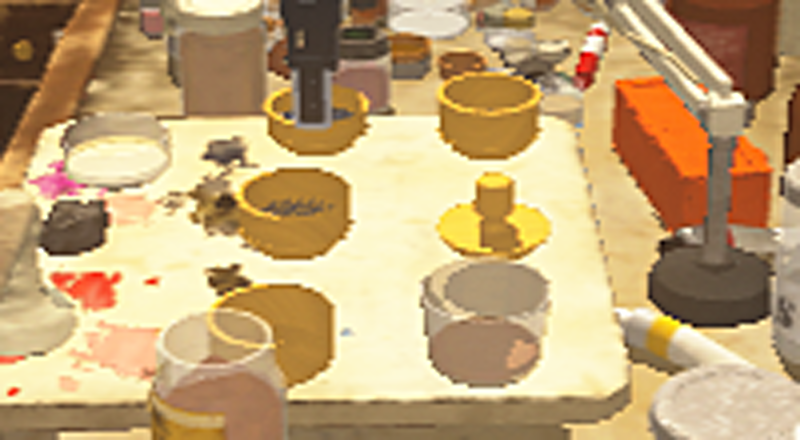

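The finger now stands in front of the frame with its tip at row 128, which is z of about 0.040. I need 11 mm more, then grip.

play_rows(
  steps=[
    [[0, 0, 0.004, 0], [0, 0, 0.004, 0], [0, 0, 0.003, 0], [0, 0, 0, 0], [0, 0, 0, 0]],
  ],
)

```text
time: 6.63
ee_pos: [0.4369, 0.0814, -0.013]
tcp_rot: [-180.0, -0.0, -180.0]
wrist_force: [-0.1, -0.9, -0.8]
opening: 0.0783
grasp_force: 0.0
```

play_rows(
  steps=[
    [[0, 0, 0, 0], [0, 0, 0, 0], [0, 0, 0, 0], [0, 0, 0, 0], [0, 0, 0, 0]],
  ],
  gripper=0.05,
)

```text
time: 7.05
ee_pos: [0.4372, 0.0814, -0.0121]
tcp_rot: [-180.0, 0.0, -180.0]
wrist_force: [-1.8, -0.9, 5.7]
opening: 0.06
grasp_force: 31.9
```

play_rows(
  steps=[
    [[0, 0, 0, 0], [0, 0, 0, 0], [0, 0, 0, 0], [0, 0, 0, 0], [0, 0, 0, 0]],
  ],
)

```text
time: 7.47
ee_pos: [0.4372, 0.0814, -0.0121]
tcp_rot: [-180.0, 0.0, -180.0]
wrist_force: [-2.7, -0.9, 4.6]
opening: 0.0603
grasp_force: 31.9
```

play_rows(
  steps=[
    [[0, 0, -0.006, 0], [0, 0, -0.012, 0], [0, 0, -0.014, 0], [0, 0, -0.014, 0], [0, 0, -0.014, 0]],
  ],
)

```text
time: 7.88
ee_pos: [0.4371, 0.0815, 0.0488]
tcp_rot: [180.0, 0.0, -180.0]
wrist_force: [-0.2, 0.6, 0.1]
opening: 0.06
grasp_force: 32.9
```

play_rows(
  steps=[
    [[0.0027, -0.025, -0.004, 0], [0.0027, -0.0325, -0.004, 0], [0.0027, -0.0325, -0.004, 0], [0.0027, -0.0325, -0.004, 0], [0.0027, -0.0325, -0.004, 0]],
  ],
)

```text
time: 8.3
ee_pos: [0.4234, -0.0749, 0.0686]
tcp_rot: [-180.0, 0.1, -180.0]
wrist_force: [0.8, 0.0, -0.7]
opening: 0.0599
grasp_force: 32.9
```

play_rows(
  steps=[
    [[0, 0, 0, 0], [0, 0, 0, 0], [0, 0, 0, 0], [0, 0, 0, 0], [0, 0, 0, 0]],
  ],
)

```text
time: 8.72
ee_pos: [0.4236, -0.0726, 0.0672]
tcp_rot: [180.0, -0.0, -179.9]
wrist_force: [-0.0, 0.3, -1.7]
opening: 0.0596
grasp_force: 33.0
```

```bash
python3 - <<'E'
from h import *
o=bot.get_obs();p=o['ee_pos'];print(p,o['opening'],o['grasp_force'],o['wrist_force'])
c=cam('wrist');cv2.imwrite('pics/w5.png',c['img']);lift=p[2]+.0122
print('held',ring(c,(p[0],p[1],.04+lift),.04+lift)); print('pan',ring(c,(.423,-.166,.04),.04))
E
```

```text
[ 0.4236082  -0.0726217   0.06723131] 0.05963571629099163 33.015493769198656 [-0.04538066  0.34701805 -1.73624748]
held (array([ 0.4252, -0.0642]), 91.3, array([425.7, -65.6]), array([71.6, 90.8]))
pan (array([ 0.4183, -0.1626]), 82.3, array([ 416.9, -165. ]), array([70.4, 83. ]))
```

View pics/w5.png

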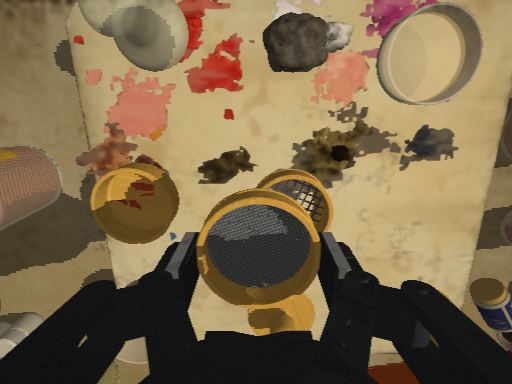

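The fine sieve is held at (260,248) and level, with the pan clear at (135,205). Medium and lid run into the held sieve's mask, so I'll fit only the far-side rim edge, with the radius known.

```bash
cat >> h.py <<'E'
from scipy.optimize import least_squares
def far(c,P,z,r=.031,tol=.006,lo=(12,110,70)):
    """circle of known radius on the rim's outer edge, only on the side away from the camera's nadir"""
    m=cv2.morphologyEx(brass(c['img'],lo),cv2.MORPH_CLOSE,np.ones((5,5)));g=np.array(P[:2],float)
    a=np.radians(np.arange(0,360,3));n=np.array(c['xyz'])[:2]
    for _ in range(6):
        d=(g-n)/np.linalg.norm(g-n); S=[]
        for t in a:
            e=np.array([np.cos(t),np.sin(t)])
            if e@d<0: continue
            rr=np.arange(r+tol,r-tol,-.0003); px=[proj(c,(*(g+q*e),z)).round().astype(int) for q in rr]
            v=[m[p[1],p[0]]>0 if 0<=p[0]<512 and 0<=p[1]<384 else False for p in px]
            if not v[0] and any(v): S.append(g+rr[np.argmax(v)]*e)
        S=np.array(S); s=least_squares(lambda x:np.linalg.norm(S-x,axis=1)-r,g,loss='soft_l1',f_scale=.0007); g=s.x
    return np.round(g,4),len(S),'resid mm',round(1e3*float(np.median(abs(s.fun))),2)
E
python3 - <<'E'
from h import *
p=bot.get_obs()['ee_pos'];c=cam('wrist')
print(p);print('held',far(c,(p[0],p[1]),.04+p[2]+.0122)); print('pan',far(c,(.423,-.166),.04))
E
```

```text
[ 0.42359518 -0.07263931  0.06718051]
held (array([ 0.4215, -0.0724]), 41, 'resid mm', 0.6)
pan (array([ 0.4275, -0.1669]), 58, 'resid mm', 0.3)
```

play_rows(
  steps=[
    [[-0.0012, -0.0189, 0, 0], [-0.0012, -0.0189, 0, 0], [-0.0012, -0.0189, 0, 0], [-0.0012, -0.0189, 0, 0], [-0.0012, -0.0189, 0, 0]],
  ],
)

```text
time: 9.23
ee_pos: [0.4297, -0.1683, 0.0671]
tcp_rot: [180.0, -0.0, -179.9]
wrist_force: [-0.3, 0.9, -1.4]
opening: 0.0597
grasp_force: 33.1
```

play_rows(
  steps=[
    [[0, 0, 0.01, 0], [0, 0, 0.012, 0], [0, 0, 0.012, 0], [0, 0, 0.008, 0], [0, 0, 0, 0]],
  ],
)

```text
time: 9.65
ee_pos: [0.4282, -0.1667, 0.0226]
tcp_rot: [179.9, -0.2, -179.9]
wrist_force: [-0.4, 0.5, -2.2]
opening: 0.0596
grasp_force: 33.1
```

```bash
python3 - <<'E'
from h import *
o=bot.get_obs();p=o['ee_pos'];print(p,o['wrist_force'])
c=cam('wrist');cv2.imwrite('pics/w6.png',c['img']);z=.04+p[2]+.0122
print('held',far(c,(p[0],p[1]),z))
a=[cam(n)['img'] for n in('side','scene')]
b=np.hstack([cv2.resize(a[0][195:275,180:260],(400,400)),cv2.resize(a[1][200:280,200:280],(400,400))]);cv2.imwrite('pics/p6.png',b)
E
```

```text
[ 0.4281603  -0.16666993  0.02257612] [-0.37996766  0.4625271  -2.17405382]
held (array([ 0.4263, -0.1665]), 58, 'resid mm', 0.31)
```

View pics/p6.png

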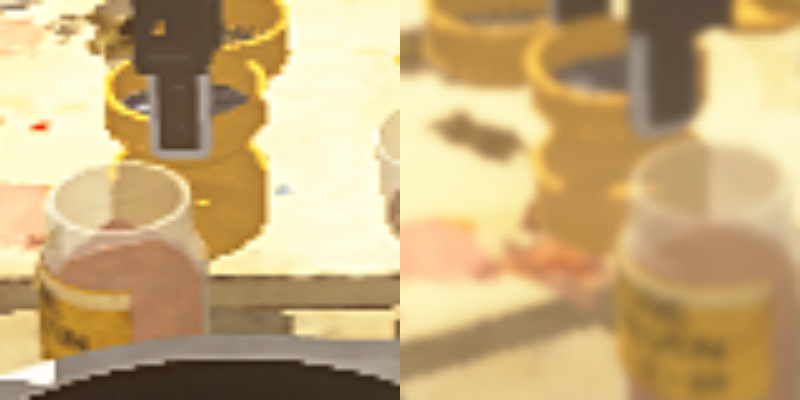

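The side crop shows the fine sieve straight above the pan, with its right edge at column 268 for both pieces. I'll lower it slowly.

play_rows(
  steps=[
    [[-0.001, 0, 0.005, 0], [0, 0, 0.005, 0], [0, 0, 0.004, 0], [0, 0, 0.002, 0], [0, 0, 0.001, 0]],
  ],
)

```text
time: 10.22
ee_pos: [0.4303, -0.1679, 0.0077]
tcp_rot: [180.0, -0.0, -180.0]
wrist_force: [-0.5, 0.5, -1.5]
opening: 0.0598
grasp_force: 33.1
```

play_rows(
  steps=[
    [[0, 0, 0.001, 0], [0, 0, 0.001, 0], [0, 0, 0.0005, 0], [0, 0, 0.0005, 0], [0, 0, 0, 0]],
  ],
)

```text
time: 10.63
ee_pos: [0.4304, -0.168, 0.0052]
tcp_rot: [180.0, -0.0, -180.0]
wrist_force: [-1.9, -0.1, 0.0]
opening: 0.0599
grasp_force: 33.2
```

play_rows(
  steps=[
    [[0, 0, 0.0005, 0], [0, 0, 0.0005, 0], [0, 0, 0, 0], [0, 0, 0, 0], [0, 0, 0, 0]],
  ],
)

```text
time: 11.05
ee_pos: [0.4305, -0.168, 0.0042]
tcp_rot: [180.0, -0.0, -180.0]
wrist_force: [-2.9, 0.5, 1.1]
opening: 0.06
grasp_force: 33.2
```

play_rows(
  steps=[
    [[0, 0, 0.0005, 0], [0, 0, 0, 0], [0, 0, 0, 0], [0, 0, 0, 0], [0, 0, 0, 0]],
  ],
)

```text
time: 11.47
ee_pos: [0.4305, -0.168, 0.0039]
tcp_rot: [-180.0, 0.0, -180.0]
wrist_force: [-5.3, 1.1, 4.5]
opening: 0.0602
grasp_force: 33.6
```

play_rows(
  steps=[
    [[0.0007, 0, 0, 0], [0, 0, 0, 0], [0, 0, 0, 0], [0, 0, 0, 0], [0, 0, 0, 0]],
  ],
)

```text
time: 11.88
ee_pos: [0.4304, -0.1681, 0.0039]
tcp_rot: [-180.0, 0.1, -180.0]
wrist_force: [1.3, 1.1, 2.8]
opening: 0.0598
grasp_force: 33.4
```

play_rows(
  steps=[
    [[0, 0, 0, 0], [0, 0, 0, 0], [0, 0, 0, 0], [0, 0, 0, 0], [0, 0, 0, 0]],
  ],
  gripper=0.078,
)

```text
time: 12.3
ee_pos: [0.4297, -0.1681, 0.0035]
tcp_rot: [-180.0, -0.0, -180.0]
wrist_force: [-0.0, 0.2, -1.0]
opening: 0.0781
grasp_force: 0.0
```

play_rows(
  steps=[
    [[0, 0, -0.008, 0], [0, 0, -0.015, 0], [0, 0, -0.02, 0], [0, 0, -0.02, 0], [0, 0, -0.02, 0]],
  ],
)

```text
time: 12.72
ee_pos: [0.4298, -0.168, 0.0882]
tcp_rot: [-180.0, 0.0, -180.0]
wrist_force: [-0.3, -0.2, -0.1]
opening: 0.0776
grasp_force: 0.0
```

play_rows(
  steps=[
    [[0.0, 0.025, 0, 0], [0.0, 0.025, 0, 0], [0, 0.025, 0, 0], [0, 0.025, 0, 0], [0, 0.023, 0, 0]],
  ],
)

```text
time: 13.13
ee_pos: [0.4298, -0.0439, 0.0874]
tcp_rot: [-180.0, 0.0, 180.0]
wrist_force: [0.3, 0.3, -0.5]
opening: 0.078
grasp_force: 0.0
```

play_rows(
  steps=[
    [[0, 0, 0, 0], [0, 0, 0, 0], [0, 0, 0, 0], [0, 0, 0, 0], [0, 0, 0, 0]],
  ],
)

```text
time: 13.55
ee_pos: [0.4299, -0.0458, 0.0868]
tcp_rot: [-180.0, 0.0, 179.9]
wrist_force: [-0.7, -0.0, -0.8]
opening: 0.078
grasp_force: 0.0
```

```bash
python3 - <<'E'
from h import *
o=bot.get_obs();p=o['ee_pos'];print(p,o['wrist_force'])
c=cam('wrist');cv2.imwrite('pics/w7.png',c['img'])
print('fine on pan',far(c,(.4275,-.167),.056),'med',far(c,(.4305,-.046),.045))
E
```

```text
[ 0.42986015 -0.04575154  0.08678602] [-0.66997535 -0.03623988 -0.79428936]
fine on pan (array([ 0.429 , -0.1668]), 57, 'resid mm', 0.3) med (array([ 0.431 , -0.0475]), 60, 'resid mm', 0.3)
```

View pics/w7.png

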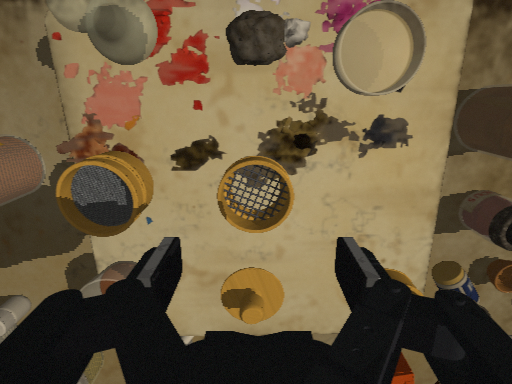

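The fine sieve sits home and level on the pan at (104,193). The medium sieve is next, at (256,193).

play_rows(
  steps=[
    [[-0.0005, -0.001, 0.02, 0], [-0.0005, -0.001, 0.02, 0], [0, 0, 0.016, 0], [0, 0, 0.012, 0], [0, 0, 0.01, 0]],
  ],
)

```text
time: 14.02
ee_pos: [0.4304, -0.0474, 0.0076]
tcp_rot: [180.0, -0.1, 180.0]
wrist_force: [-0.4, -0.3, 0.6]
opening: 0.0782
grasp_force: 0.0
```

play_rows(
  steps=[
    [[0, 0, 0.008, 0], [0, 0, 0.006, 0], [0, 0, 0.004, 0], [0, 0, 0, 0], [0, 0, 0, 0]],
  ],
)

```text
time: 14.43
ee_pos: [0.431, -0.047, -0.009]
tcp_rot: [-180.0, 0.0, -180.0]
wrist_force: [0.9, -0.9, 0.2]
opening: 0.078
grasp_force: 0.0
```

play_rows(
  steps=[
    [[0, 0, 0, 0], [0, 0, 0, 0], [0, 0, 0, 0], [0, 0, 0, 0], [0, 0, 0, 0]],
  ],
  gripper=0.05,
)

```text
time: 14.85
ee_pos: [0.4314, -0.0471, -0.0082]
tcp_rot: [-180.0, 0.1, -180.0]
wrist_force: [-1.9, 0.3, 4.6]
opening: 0.0596
grasp_force: 31.9
```

play_rows(
  steps=[
    [[0, 0, 0, 0], [0, 0, 0, 0], [0, 0, 0, 0], [0, 0, 0, 0], [0, 0, 0, 0]],
  ],
)

```text
time: 15.27
ee_pos: [0.4314, -0.0471, -0.0082]
tcp_rot: [-180.0, 0.1, -180.0]
wrist_force: [-1.6, 1.2, 6.4]
opening: 0.0597
grasp_force: 31.9
```

play_rows(
  steps=[
    [[0, 0, -0.006, 0], [0, 0, -0.014, 0], [0, 0, -0.02, 0], [0, 0, -0.02, 0], [0, 0, -0.02, 0]],
  ],
)

```text
time: 15.68
ee_pos: [0.4308, -0.047, 0.072]
tcp_rot: [-180.0, 0.0, -180.0]
wrist_force: [1.1, -0.3, -1.4]
opening: 0.06
grasp_force: 32.8
```

play_rows(
  steps=[
    [[0, -0.007, 0, 0], [0, -0.007, 0, 0], [0, -0.006, 0, 0], [0, 0, 0, 0], [0, 0, 0, 0]],
  ],
)

```text
time: 16.1
ee_pos: [0.4302, -0.0674, 0.0697]
tcp_rot: [180.0, -0.1, 179.9]
wrist_force: [0.5, 0.2, -1.2]
opening: 0.0599
grasp_force: 32.8
```

```bash
python3 - <<'E'
from h import *
o=bot.get_obs();p=o['ee_pos'];print(p,o['wrist_force'],o['grasp_force'])
c=cam('wrist');h=far(c,(p[0],p[1]),.045+p[2]+.0082);f=far(c,(.429,-.1668),.056);print(h,f,f[0]-h[0])
E
```

```text
[ 0.43019367 -0.06740887  0.06966573] [ 0.4944958   0.23061748 -1.21153768] 32.76838953606784
(array([ 0.4296, -0.0669]), 42, 'resid mm', 0.3) (array([ 0.4289, -0.1671]), 53, 'resid mm', 0.31) [-0.0007 -0.1002]
```

play_rows(
  steps=[
    [[0.0005, -0.02, 0, 0], [0, -0.02, 0, 0], [0, -0.02, 0, 0], [0, -0.02, 0, 0], [0, -0.02, 0, 0]],
  ],
)

```text
time: 16.57
ee_pos: [0.43, -0.1676, 0.0702]
tcp_rot: [180.0, -0.0, -180.0]
wrist_force: [0.7, -0.3, -0.4]
opening: 0.0601
grasp_force: 32.8
```

play_rows(
  steps=[
    [[0, 0, 0.008, 0], [0, 0, 0.012, 0], [0, 0, 0.01, 0], [0, 0, 0.006, 0], [0, 0, 0, 0]],
  ],
)

```text
time: 16.98
ee_pos: [0.4292, -0.1658, 0.0325]
tcp_rot: [179.9, -0.2, -179.9]
wrist_force: [-0.9, 0.7, -0.9]
opening: 0.06
grasp_force: 32.8
```

play_rows(
  steps=[
    [[0, 0, 0.003, 0], [0, 0, 0.002, 0], [0, 0, 0.001, 0], [0, 0, 0, 0], [0, 0, 0, 0]],
  ],
)

```text
time: 17.4
ee_pos: [0.4306, -0.167, 0.029]
tcp_rot: [-180.0, 0.0, -180.0]
wrist_force: [0.8, -0.5, 0.4]
opening: 0.06
grasp_force: 32.9
```

play_rows(
  steps=[
    [[0, 0, 0.001, 0], [0, 0, 0, 0], [0, 0, 0, 0], [0, 0, 0, 0], [0, 0, 0, 0]],
  ],
)

```text
time: 17.82
ee_pos: [0.4304, -0.1671, 0.0278]
tcp_rot: [-180.0, 0.0, -180.0]
wrist_force: [0.2, 0.2, -0.4]
opening: 0.06
grasp_force: 32.9
```

play_rows(
  steps=[
    [[0, 0, 0.001, 0], [0, 0, 0.001, 0], [0, 0, 0.0005, 0], [0, 0, 0, 0], [0, 0, 0, 0]],
  ],
)

```text
time: 18.23
ee_pos: [0.4302, -0.1671, 0.0251]
tcp_rot: [-180.0, -0.0, -180.0]
wrist_force: [-1.5, -0.6, -1.2]
opening: 0.0595
grasp_force: 32.9
```

play_rows(
  steps=[
    [[0, 0, 0.0005, 0], [0, 0, 0.0005, 0], [0, 0, 0, 0], [0, 0, 0, 0], [0, 0, 0, 0]],
  ],
)

```text
time: 18.65
ee_pos: [0.4303, -0.1671, 0.0242]
tcp_rot: [-180.0, -0.0, -180.0]
wrist_force: [-2.5, -1.1, -0.3]
opening: 0.0597
grasp_force: 32.9
```

play_rows(
  steps=[
    [[0, 0, 0.0005, 0], [0, 0, 0.0003, 0], [0, 0, 0, 0], [0, 0, 0, 0], [0, 0, 0, 0]],
  ],
)

```text
time: 19.07
ee_pos: [0.4304, -0.1671, 0.0238]
tcp_rot: [-180.0, 0.0, -180.0]
wrist_force: [-3.5, -1.1, 6.3]
opening: 0.0597
grasp_force: 33.4
```

Medium is home, with light contact at exactly the expected height. I'll release it and look at the coarse sieve's surroundings.

play_rows(
  steps=[
    [[0, 0, 0, 0], [0, 0, 0, 0], [0, 0, 0, 0], [0, 0, 0, 0], [0, 0, 0, 0]],
  ],
  gripper=0.078,
)

```text
time: 19.48
ee_pos: [0.4304, -0.167, 0.0233]
tcp_rot: [180.0, 0.0, -180.0]
wrist_force: [-0.6, 0.0, 0.5]
opening: 0.0778
grasp_force: 0.0
```

play_rows(
  steps=[
    [[0, 0, -0.01, 0], [0, 0, -0.025, 0], [0, 0, -0.03, 0], [0, 0, -0.03, 0], [0, 0, -0.03, 0]],
  ],
)

```text
time: 19.9
ee_pos: [0.4301, -0.1669, 0.1505]
tcp_rot: [-180.0, 0.0, -180.0]
wrist_force: [0.5, -0.0, -0.2]
opening: 0.0777
grasp_force: 0.0
```

play_rows(
  steps=[
    [[-0.013, 0.033, 0, 0], [-0.013, 0.033, 0, 0], [-0.013, 0.033, 0, 0], [-0.013, 0.033, 0, 0], [-0.013, 0.033, 0, 0]],
  ],
)

```text
time: 20.32
ee_pos: [0.4958, -0.0004, 0.1494]
tcp_rot: [180.0, 0.1, 180.0]
wrist_force: [0.8, 0.5, 0.7]
opening: 0.0778
grasp_force: 0.0
```

play_rows(
  steps=[
    [[-0.013, 0.033, 0, 0], [-0.013, 0.033, 0, 0], [-0.008, 0.008, 0, 0], [0, 0, 0, 0], [0, 0, 0, 0]],
  ],
)

```text
time: 20.73
ee_pos: [0.5292, 0.0722, 0.1486]
tcp_rot: [-180.0, -0.0, -179.9]
wrist_force: [0.0, -0.3, 0.2]
opening: 0.078
grasp_force: 0.0
```

```bash
python3 - <<'E'
from h import *
o=bot.get_obs();p=o['ee_pos'];print(p)
c=cam('wrist');cv2.imwrite('pics/w8.png',c['img'])
print('coarse',far(c,(.538,.072),.05),'lid',far(c,(.537,-.051),.026,r=.03),'stack',far(c,(.429,-.167),.077))
E
```

```text
[0.52924414 0.07215892 0.14858293]Traceback (most recent call last):
  File "<stdin>", line 4, in <module>
  File "h.py", line 34, in far
    S=np.array(S); s=least_squares(lambda x:np.linalg.norm(S-x,axis=1)-r,g,loss='soft_l1',f_scale=.0007); g=s.x
                     ~~~~~~~~~~~~~^^^^^^^^^^^^^^^^^^^^^^^^^^^^^^^^^^^^^^^^^^^^^^^^^^^^^^^^^^^^^^^^^^^^^^
    return func(*args, **kwargs)
    vector_fun = VectorFunction(
        fun_wrapped,
    ...<6 lines>...
        workers=workers
    )
    self._update_fun()
    ~~~~~~~~~~~~~~~~^^
    self.f = self.fun_wrapped(xp_copy(self.x))
             ~~~~~~~~~~~~~~~~^^^^^^^^^^^^^^^^^
    return np.atleast_1d(self.fun(x))
                         ~~~~~~~~^^^
    return self.f(x, *self.args, **self.kwargs)
           ~~~~~~^^^^^^^^^^^^^^^^^^^^^^^^^^^^^^
  File "h.py", line 34, in <lambda>
    S=np.array(S); s=least_squares(lambda x:np.linalg.norm(S-x,axis=1)-r,g,loss='soft_l1',f_scale=.0007); g=s.x
                                                           ~^~
ValueError: operands could not be broadcast together with shapes (0,) (2,)
```

View pics/w8.png

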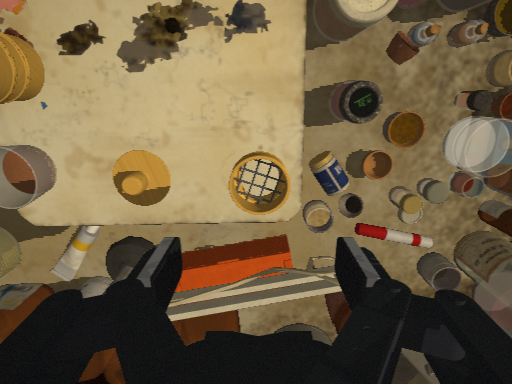

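The wrist view shows the coarse sieve at (260,182), the lid at (141,177), a blue tin at (328,172), a small glass at (317,216) and the lamp arm from row 262 down. I'll check the clearances.

```bash
python3 - <<'E'
from h import *
c=cam('wrist')
print('coarse',far(c,(.538,.072),.05),'lid',far(c,(.537,-.051),.026,r=.03))
for t,u,v,z in(('tin left top',309,160,.04),('tin left top',309,160,.06),('tin left low',318,190,.0),('glass left',304,212,.03),('elbow',320,258,.12),('arm',255,270,.12),('box',250,240,.05),('slabedge',304,170,.016)): print(t,cast(c,u,v,z).round(3))
E
```

```text
coarse (array([0.538 , 0.0739]), 60, 'resid mm', 0.28) lid (array([ 0.5378, -0.0521]), 56, 'resid mm', 0.44)
tin left top [0.515 0.122 0.04 ]
tin left top [0.51  0.119 0.06 ]
tin left low [0.559 0.142 0.   ]
glass left [0.574 0.122 0.03 ]
elbow [0.577 0.121 0.12 ]
arm [0.588 0.069 0.12 ]
box [0.598 0.063 0.05 ]
slabedge [0.531 0.122 0.016]
```

The coarse sieve is at (0.538, 0.074). The tin lies on its side, about 30 mm high, and the lamp arm starts at x of about 0.58. I'll grip the top of the frame with the TCP 7 mm towards the robot, so the body stays clear of the lamp and the finger passes over the tin.

play_rows(
  steps=[
    [[-0.002, 0.0015, 0.02, 0], [0, 0, 0.02, 0], [0, 0, 0.02, 0], [0, 0, 0.018, 0], [0, 0, 0.015, 0]],
  ],
  gripper=0.074,
)

```text
time: 21.25
ee_pos: [0.5306, 0.072, 0.0544]
tcp_rot: [-180.0, -0.0, 179.9]
wrist_force: [1.1, -0.1, 0.6]
opening: 0.0741
grasp_force: 0.0
```

play_rows(
  steps=[
    [[0, 0, 0.01, 0], [0, 0, 0.01, 0], [0, 0, 0.01, 0], [0, 0, 0.004, 0], [0, 0, 0, 0]],
  ],
)

```text
time: 21.67
ee_pos: [0.5309, 0.0732, 0.0207]
tcp_rot: [-180.0, -0.1, 180.0]
wrist_force: [0.8, -0.2, 0.3]
opening: 0.0739
grasp_force: 0.0
```

```bash
python3 - <<'E'
from h import *
o=bot.get_obs();print(o['ee_pos'],o['wrist_force'],o['opening'])
b=[cv2.resize(cam('side')['img'][110:210,210:340],(400,308)),cv2.resize(cam('scene')['img'][110:210,195:325],(400,308))]
cv2.imwrite('pics/p9.png',np.hstack(b))
E
```

```text
[0.53086229 0.07320307 0.02065344] [ 0.83041381 -0.1621107   0.33821357] 0.07393480369968193
```

View pics/p9.png

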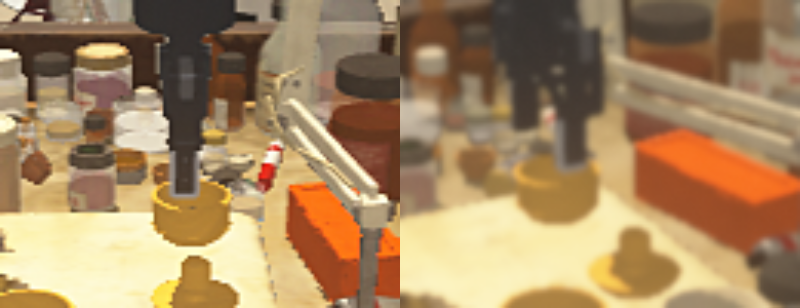

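The side crop shows the body's right edge at column 235, clear of the lamp elbow at about 262, and the finger tip at row 195, still above the rim. Continuing down.

play_rows(
  steps=[
    [[0, 0, 0.006, 0], [0, 0, 0.006, 0], [0, 0, 0.005, 0], [0, 0, 0.003, 0], [0, 0, 0, 0]],
  ],
)

```text
time: 22.18
ee_pos: [0.5307, 0.0734, 0.0004]
tcp_rot: [-180.0, -0.1, -180.0]
wrist_force: [-0.7, 0.5, 0.1]
opening: 0.0739
grasp_force: 0.0
```

play_rows(
  steps=[
    [[0, 0, 0, 0], [0, 0, 0, 0], [0, 0, 0, 0], [0, 0, 0, 0], [0, 0, 0, 0]],
  ],
  gripper=0.05,
  squeeze=40,
)

```text
time: 22.6
ee_pos: [0.5316, 0.0735, 0.002]
tcp_rot: [-180.0, 0.0, -180.0]
wrist_force: [-2.0, -0.9, 5.7]
opening: 0.0592
grasp_force: 43.5
```

play_rows(
  steps=[
    [[0, 0, 0, 0], [0, 0, 0, 0], [0, 0, 0, 0], [0, 0, 0, 0], [0, 0, 0, 0]],
  ],
)

```text
time: 23.02
ee_pos: [0.5316, 0.0735, 0.002]
tcp_rot: [-180.0, 0.1, -180.0]
wrist_force: [-1.6, -0.7, 5.5]
opening: 0.0593
grasp_force: 43.5
```

play_rows(
  steps=[
    [[0, 0, -0.006, 0], [0, 0, -0.02, 0], [0, 0, -0.025, 0], [0, 0, -0.025, 0], [0, 0, -0.024, 0]],
  ],
)

```text
time: 23.43
ee_pos: [0.531, 0.0735, 0.1026]
tcp_rot: [180.0, -0.0, -180.0]
wrist_force: [0.1, 0.4, -1.5]
opening: 0.0588
grasp_force: 43.5
```

play_rows(
  steps=[
    [[0.018, -0.025, 0, 0], [0.02, -0.027, 0, 0], [0.02, -0.027, 0, 0], [0.02, -0.027, 0, 0], [0.02, -0.027, 0, 0]],
  ],
)

```text
time: 23.85
ee_pos: [0.4322, -0.0603, 0.1014]
tcp_rot: [180.0, -0.0, -179.9]
wrist_force: [0.8, -0.5, -1.1]
opening: 0.0589
grasp_force: 43.5
```

play_rows(
  steps=[
    [[0, 0, 0, 0], [0, 0, 0, 0], [0, 0, 0, 0], [0, 0, 0, 0], [0, 0, 0, 0]],
  ],
)

```text
time: 24.27
ee_pos: [0.4337, -0.0588, 0.1012]
tcp_rot: [180.0, -0.0, -179.9]
wrist_force: [0.0, -0.6, -2.2]
opening: 0.059
grasp_force: 43.6
```

```bash
python3 - <<'E'
from h import *
o=bot.get_obs();p=o['ee_pos'];print(p,o['wrist_force'],o['grasp_force'])
c=cam('wrist');cv2.imwrite('pics/w10.png',c['img']);h=far(c,(p[0]+.007,p[1]),.05+p[2]-.002);f=far(c,(.4295,-.1668),.077);print(h,f,f[0]-h[0])
E
```

```text
[ 0.43374716 -0.05883441  0.10124324] [ 0.03101447 -0.59149831 -2.21187383] 43.559712432324886
(array([ 0.44  , -0.0583]), 48, 'resid mm', 0.31) (array([ 0.4302, -0.1661]), 46, 'resid mm', 0.32) [-0.0098 -0.1078]
```

play_rows(
  steps=[
    [[0.002, -0.0216, 0, 0], [0.002, -0.0216, 0, 0], [0.002, -0.0216, 0, 0], [0.002, -0.0216, 0, 0], [0.0018, -0.0214, 0, 0]],
  ],
)

```text
time: 24.73
ee_pos: [0.4238, -0.1678, 0.1012]
tcp_rot: [180.0, -0.0, -179.9]
wrist_force: [0.5, -0.3, -1.1]
opening: 0.0591
grasp_force: 43.6
```

play_rows(
  steps=[
    [[0, 0, 0.008, 0], [0, 0, 0.012, 0], [0, 0, 0.01, 0], [0, 0, 0.004, 0], [0, 0, 0, 0]],
  ],
)

```text
time: 25.15
ee_pos: [0.4228, -0.1662, 0.0657]
tcp_rot: [179.9, -0.1, -179.9]
wrist_force: [0.4, -0.4, -1.8]
opening: 0.059
grasp_force: 43.6
```

```bash
python3 - <<'E'
from h import *
o=bot.get_obs();p=o['ee_pos'];print(p,o['wrist_force'])
c=cam('wrist');print(far(c,(p[0]+.006,p[1]),.05+p[2]-.002))
E
```

```text
[ 0.42283155 -0.16618199  0.06566112] [ 0.36540512 -0.43832709 -1.8263165 ]
(array([ 0.4368, -0.1692]), 51, 'resid mm', 2.62)
```

play_rows(
  steps=[
    [[0, 0, 0.003, 0], [0, 0, 0.003, 0], [0, 0, 0.002, 0], [0, 0, 0.001, 0], [0, 0, 0, 0]],
  ],
)

```text
time: 25.62
ee_pos: [0.4235, -0.1673, 0.0582]
tcp_rot: [180.0, -0.0, -180.0]
wrist_force: [-0.3, 0.3, -1.1]
opening: 0.0588
grasp_force: 43.7
```

play_rows(
  steps=[
    [[0, 0, 0.001, 0], [0, 0, 0.0005, 0], [0, 0, 0.0005, 0], [0, 0, 0, 0], [0, 0, 0, 0]],
  ],
)

```text
time: 26.03
ee_pos: [0.4236, -0.1674, 0.0564]
tcp_rot: [-180.0, 0.0, -180.0]
wrist_force: [-0.4, 0.3, -0.9]
opening: 0.0593
grasp_force: 43.7
```

play_rows(
  steps=[
    [[0, 0, 0.0005, 0], [0, 0, 0.0003, 0], [0, 0, 0, 0], [0, 0, 0, 0], [0, 0, 0, 0]],
  ],
)

```text
time: 26.45
ee_pos: [0.4236, -0.1674, 0.0556]
tcp_rot: [-180.0, 0.0, -180.0]
wrist_force: [-0.1, -0.5, -2.0]
opening: 0.0588
grasp_force: 43.7
```

play_rows(
  steps=[
    [[0, 0, 0.0005, 0], [0, 0, 0, 0], [0, 0, 0, 0], [0, 0, 0, 0], [0, 0, 0, 0]],
  ],
)

```text
time: 26.87
ee_pos: [0.4236, -0.1674, 0.0551]
tcp_rot: [-180.0, 0.0, -180.0]
wrist_force: [0.3, 0.1, -1.4]
opening: 0.0595
grasp_force: 43.7
```

play_rows(
  steps=[
    [[0, 0, 0.0004, 0], [0, 0, 0, 0], [0, 0, 0, 0], [0, 0, 0, 0], [0, 0, 0, 0]],
  ],
)

```text
time: 27.28
ee_pos: [0.4237, -0.1674, 0.0549]
tcp_rot: [-180.0, 0.0, -180.0]
wrist_force: [-1.2, 0.8, 3.3]
opening: 0.0592
grasp_force: 44.2
```

Coarse is home. I'll release it, rise, and go over to the lid.

play_rows(
  steps=[
    [[0, 0, 0, 0], [0, 0, 0, 0], [0, 0, 0, 0], [0, 0, 0, 0], [0, 0, 0, 0]],
  ],
  gripper=0.078,
)

```text
time: 27.7
ee_pos: [0.4235, -0.1673, 0.0546]
tcp_rot: [180.0, -0.0, -180.0]
wrist_force: [-0.0, 0.3, -0.1]
opening: 0.0779
grasp_force: 0.0
```

play_rows(
  steps=[
    [[0, 0, -0.01, 0], [0, 0, -0.02, 0], [0, 0, -0.025, 0], [0, 0, -0.025, 0], [0, 0, -0.02, 0]],
  ],
)

```text
time: 28.12
ee_pos: [0.4237, -0.1674, 0.1573]
tcp_rot: [-180.0, 0.1, -180.0]
wrist_force: [1.3, -0.3, 0.1]
opening: 0.0781
grasp_force: 0.0
```

play_rows(
  steps=[
    [[-0.0228, 0.023, 0, 0], [-0.0228, 0.023, 0, 0], [-0.0228, 0.023, 0, 0], [-0.0228, 0.023, 0, 0], [-0.0228, 0.023, 0, 0]],
  ],
  gripper=0.05,
)

```text
time: 28.53
ee_pos: [0.5386, -0.0511, 0.1556]
tcp_rot: [-180.0, 0.1, -180.0]
wrist_force: [0.1, -0.6, 0.3]
opening: 0.0499
grasp_force: 0.0
```

play_rows(
  steps=[
    [[0, 0, 0.012, 0], [0, 0, 0.012, 0], [0, 0, 0.012, 0], [0, 0, 0, 0], [0, 0, 0, 0]],
  ],
)

```text
time: 28.95
ee_pos: [0.5365, -0.0529, 0.1182]
tcp_rot: [180.0, -0.1, 179.9]
wrist_force: [0.2, 0.3, -0.1]
opening: 0.05
grasp_force: 0.0
```

```bash
python3 - <<'E'
from h import *
o=bot.get_obs();p=o['ee_pos'];print(p,o['opening'])
c=cam('wrist');cv2.imwrite('pics/w11.png',c['img'])
print('lid',far(c,(.537,-.052),.026,r=.03),'knob',far(c,(.537,-.052),.051,r=.011,tol=.004))
print('stack',far(c,(.4302,-.1665),.103,tol=.005)) if proj(c,(.43,-.2,.1))[0]>5 else None
E
```

```text
[ 0.53652135 -0.05294524  0.11816234] 0.049990469757918155Traceback (most recent call last):
  File "<stdin>", line 4, in <module>
  File "h.py", line 34, in far
    S=np.array(S); s=least_squares(lambda x:np.linalg.norm(S-x,axis=1)-r,g,loss='soft_l1',f_scale=.0007); g=s.x
                     ~~~~~~~~~~~~~^^^^^^^^^^^^^^^^^^^^^^^^^^^^^^^^^^^^^^^^^^^^^^^^^^^^^^^^^^^^^^^^^^^^^^
    return func(*args, **kwargs)
    vector_fun = VectorFunction(
        fun_wrapped,
    ...<6 lines>...
        workers=workers
    )
    self._update_fun()
    ~~~~~~~~~~~~~~~~^^
    self.f = self.fun_wrapped(xp_copy(self.x))
             ~~~~~~~~~~~~~~~~^^^^^^^^^^^^^^^^^
    return np.atleast_1d(self.fun(x))
                         ~~~~~~~~^^^
    return self.f(x, *self.args, **self.kwargs)
           ~~~~~~^^^^^^^^^^^^^^^^^^^^^^^^^^^^^^
  File "h.py", line 34, in <lambda>
    S=np.array(S); s=least_squares(lambda x:np.linalg.norm(S-x,axis=1)-r,g,loss='soft_l1',f_scale=.0007); g=s.x
                                                           ~^~
ValueError: operands could not be broadcast together with shapes (0,) (2,)
```

View pics/w11.png

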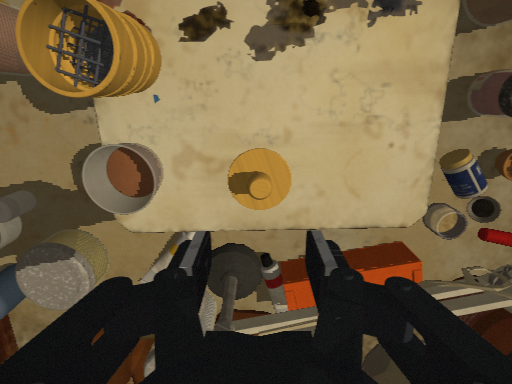

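The stack stands straight at upper left. The lid is at (260,179) with its knob top at (261,184), and the pads straddle it about evenly.

```bash
python3 - <<'E'
from h import *
c=cam('wrist');print(bot.get_obs()['ee_pos']);print('lid',far(c,(.537,-.052),.026,r=.03),cast(c,261,184,.052).round(4))
E
```

```text
[ 0.53730081 -0.05295544  0.11942742]
lid (array([ 0.5385, -0.0512]), 60, 'resid mm', 0.3) [ 0.535 -0.05   0.052]
```

play_rows(
  steps=[
    [[0.001, 0.0015, 0.018, 0], [0, 0, 0.018, 0], [0, 0, 0.018, 0], [0, 0, 0.016, 0], [0, 0, 0.01, 0]],
  ],
)

```text
time: 29.47
ee_pos: [0.5361, -0.0512, 0.0379]
tcp_rot: [-180.0, -0.0, 180.0]
wrist_force: [-0.3, 0.7, -0.4]
opening: 0.0499
grasp_force: 0.0
```

play_rows(
  steps=[
    [[0, 0, 0.012, 0], [0, 0, 0.01, 0], [0, 0, 0.008, 0], [0, 0, 0.004, 0], [0, 0, 0, 0]],
  ],
)

```text
time: 29.88
ee_pos: [0.5361, -0.0508, 0.0039]
tcp_rot: [180.0, -0.1, -180.0]
wrist_force: [-0.4, -0.4, -0.6]
opening: 0.0502
grasp_force: 0.0
```

play_rows(
  steps=[
    [[0, 0, 0, 0], [0, 0, 0, 0], [0, 0, 0, 0], [0, 0, 0, 0], [0, 0, 0, 0]],
  ],
  gripper=0.01,
  squeeze=30,
)

```text
time: 30.3
ee_pos: [0.537, -0.0508, 0.0055]
tcp_rot: [-180.0, 0.1, -180.0]
wrist_force: [-0.9, -0.2, 5.6]
opening: 0.0204
grasp_force: 29.5
```

play_rows(
  steps=[
    [[0, 0, 0, 0], [0, 0, 0, 0], [0, 0, 0, 0], [0, 0, 0, 0], [0, 0, 0, 0]],
  ],
)

```text
time: 30.72
ee_pos: [0.537, -0.0508, 0.0055]
tcp_rot: [-180.0, 0.1, -180.0]
wrist_force: [-1.2, 0.6, 5.6]
opening: 0.0206
grasp_force: 29.6
```

play_rows(
  steps=[
    [[0, 0, -0.006, 0], [0, 0, -0.02, 0], [0, 0, -0.036, 0], [0, 0, -0.036, 0], [0, 0, -0.036, 0]],
  ],
)

```text
time: 31.13
ee_pos: [0.5359, -0.0507, 0.14]
tcp_rot: [180.0, -0.1, -180.0]
wrist_force: [1.2, -0.2, -0.7]
opening: 0.0203
grasp_force: 29.4
```

play_rows(
  steps=[
    [[0.02, -0.004, 0, 0], [0.022, -0.005, 0, 0], [0.022, -0.005, 0, 0], [0.022, -0.005, 0, 0], [0.02, -0.004, 0, 0]],
  ],
)

```text
time: 31.55
ee_pos: [0.4292, -0.074, 0.1387]
tcp_rot: [-180.0, -0.0, -180.0]
wrist_force: [-0.6, 0.2, -0.7]
opening: 0.0205
grasp_force: 29.5
```

play_rows(
  steps=[
    [[0, 0, 0, 0], [0, 0, 0, 0], [0, 0, 0, 0], [0, 0, 0, 0], [0, 0, 0, 0]],
  ],
)

```text
time: 31.97
ee_pos: [0.431, -0.0737, 0.1385]
tcp_rot: [180.0, -0.0, -180.0]
wrist_force: [0.1, -0.5, -1.8]
opening: 0.0201
grasp_force: 29.5
```

```bash
python3 - <<'E'
from h import *
o=bot.get_obs();p=o['ee_pos'];print(p,o['wrist_force'],o['grasp_force'])
c=cam('wrist');cv2.imwrite('pics/w12.png',c['img']);h=far(c,(p[0],p[1]),.026+p[2]-.0055,r=.03);print(h)
f=far(c,(.4302,-.1665),.103);print(f,f[0]-h[0])
E
```

```text
[ 0.43104148 -0.07368632  0.13847785] [ 0.07123925 -0.54990451 -1.80661606] 29.466397762298584
(array([ 0.4321, -0.073 ]), 29, 'resid mm', 0.33)
(array([ 0.4309, -0.1669]), 37, 'resid mm', 0.31) [-0.0012 -0.0939]
```

View pics/w12.png

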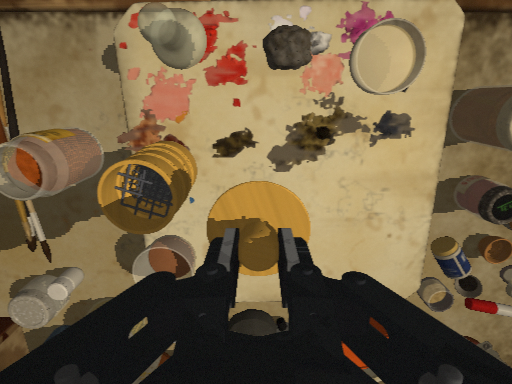

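The lid is held level at (259,230), and the stack at (148,190) is clear to receive it.

play_rows(
  steps=[
    [[0.0006, -0.0188, 0, 0], [0.0006, -0.0188, 0, 0], [0, -0.0188, 0, 0], [0, -0.0188, 0, 0], [0, -0.0187, 0, 0]],
  ],
)

```text
time: 32.43
ee_pos: [0.4296, -0.1685, 0.1384]
tcp_rot: [180.0, -0.0, -180.0]
wrist_force: [0.5, 0.8, -0.9]
opening: 0.0206
grasp_force: 29.5
```

play_rows(
  steps=[
    [[0, 0, 0.008, 0], [0, 0, 0.014, 0], [0, 0, 0.014, 0], [0, 0, 0.007, 0], [0, 0, 0, 0]],
  ],
)

```text
time: 32.85
ee_pos: [0.4286, -0.167, 0.0937]
tcp_rot: [179.9, -0.2, -180.0]
wrist_force: [0.1, -0.3, -0.7]
opening: 0.0206
grasp_force: 29.6
```

play_rows(
  steps=[
    [[0, 0, 0.003, 0], [0, 0, 0.002, 0], [0, 0, 0.001, 0], [0, 0, 0, 0], [0, 0, 0, 0]],
  ],
)

```text
time: 33.27
ee_pos: [0.4296, -0.1677, 0.09]
tcp_rot: [-180.0, 0.0, -180.0]
wrist_force: [-0.2, -0.3, -0.6]
opening: 0.0202
grasp_force: 29.6
```

play_rows(
  steps=[
    [[0, 0, 0.001, 0], [0, 0, 0.001, 0], [0, 0, 0, 0], [0, 0, 0, 0], [0, 0, 0, 0]],
  ],
)

```text
time: 33.68
ee_pos: [0.4294, -0.1678, 0.0877]
tcp_rot: [-180.0, 0.0, -180.0]
wrist_force: [-0.2, -0.2, -0.7]
opening: 0.0206
grasp_force: 29.6
```

play_rows(
  steps=[
    [[0, 0, 0.001, 0], [0, 0, 0.0005, 0], [0, 0, 0.0005, 0], [0, 0, 0, 0], [0, 0, 0, 0]],
  ],
)

```text
time: 34.1
ee_pos: [0.4294, -0.1677, 0.0856]
tcp_rot: [180.0, -0.0, -180.0]
wrist_force: [0.3, 0.4, -0.9]
opening: 0.0206
grasp_force: 29.6
```

play_rows(
  steps=[
    [[0, 0, 0.0005, 0], [0, 0, 0.0003, 0], [0, 0, 0, 0], [0, 0, 0, 0], [0, 0, 0, 0]],
  ],
)

```text
time: 34.52
ee_pos: [0.4293, -0.1677, 0.0849]
tcp_rot: [180.0, -0.0, -180.0]
wrist_force: [-0.3, 0.5, -1.6]
opening: 0.0205
grasp_force: 29.6
```

play_rows(
  steps=[
    [[0, 0, 0.0005, 0], [0, 0, 0, 0], [0, 0, 0, 0], [0, 0, 0, 0], [0, 0, 0, 0]],
  ],
)

```text
time: 34.93
ee_pos: [0.4294, -0.1678, 0.0845]
tcp_rot: [-180.0, 0.0, -180.0]
wrist_force: [0.2, 0.3, 0.3]
opening: 0.0206
grasp_force: 29.7
```

play_rows(
  steps=[
    [[0, 0, 0.0005, 0], [0, 0, 0, 0], [0, 0, 0, 0], [0, 0, 0, 0], [0, 0, 0, 0]],
  ],
)

```text
time: 35.35
ee_pos: [0.4296, -0.1678, 0.0844]
tcp_rot: [-180.0, 0.0, -180.0]
wrist_force: [-1.0, 0.9, 5.4]
opening: 0.0206
grasp_force: 30.1
```

play_rows(
  steps=[
    [[0, 0, 0, 0], [0, 0, 0, 0], [0, 0, 0, 0], [0, 0, 0, 0], [0, 0, 0, 0]],
  ],
  gripper=0.05,
)

```text
time: 35.77
ee_pos: [0.4293, -0.1677, 0.0837]
tcp_rot: [180.0, -0.0, -180.0]
wrist_force: [-0.1, -0.8, -0.4]
opening: 0.0494
grasp_force: 0.0
```

play_rows(
  steps=[
    [[0, 0, -0.01, 0], [0, 0, -0.02, 0], [0, 0, -0.025, 0], [0, 0, -0.025, 0], [0, 0, -0.02, 0]],
  ],
)

```text
time: 36.18
ee_pos: [0.4295, -0.1678, 0.1865]
tcp_rot: [-180.0, 0.1, -180.0]
wrist_force: [0.6, -0.3, -1.0]
opening: 0.0499
grasp_force: 0.0
```

play_rows(
  steps=[
    [[0, 0.025, 0, 0], [0, 0.03, 0, 0], [0, 0.03, 0, 0], [0, 0.03, 0, 0], [0, 0.03, 0, 0]],
  ],
)

```text
time: 36.6
ee_pos: [0.4292, -0.0215, 0.1848]
tcp_rot: [-180.0, 0.1, 180.0]
wrist_force: [-0.5, 0.3, -0.5]
opening: 0.0499
grasp_force: 0.0
```

```bash
python3 - <<'E'
from h import *
o=bot.get_obs();print(o['ee_pos'],o['wrist_force'],o['time'])
b=[cv2.resize(cam('side')['img'][150:270,170:300],(400,369)),cv2.resize(cam('scene')['img'][150:270,190:320],(400,369))]
cv2.imwrite('pics/p13.png',np.hstack(b))
E
```

```text
[ 0.42917813 -0.02150683  0.18478947] [-0.52354996  0.28449468 -0.48021916] 36.6
```

View pics/p13.png

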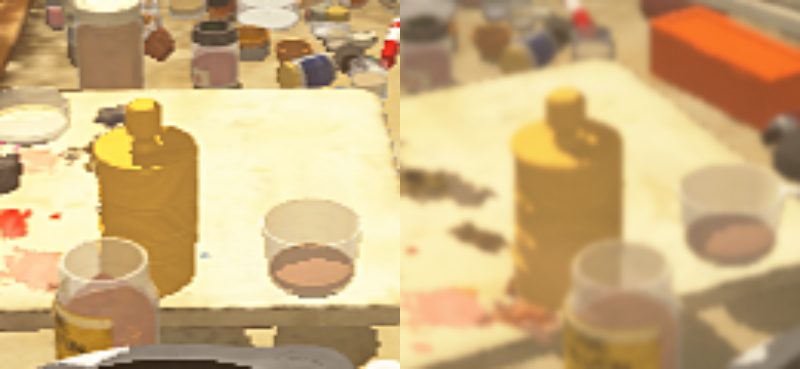

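Both views show the full stack upright and closed with the lid level. The glass and jars are untouched and the gripper is clear.

```bash
python3 -c "
from workcell import bot
print(bot.job_done())"
```

```text
the job is handed in; nothing more can be done
None
```

The sieve set is stacked on the receiver pan in the order asked (fine, medium, coarse, lid), each piece lowered until home and level; the glass and jars were not touched, the pan shifted at most a millimetre or two by my measurements, and the job was handed in at about 37 s.

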